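# Nest the graded game tubs into one stepped caddy

### The job

Nest the three game-piece tubs into one stepped caddy, largest first: stand the middle-sized blue tub inside the large white tray, then stand the small yellow tub inside the blue one. Leave both upright with their floors fully down and the tray flat on the bamboo worktop, and leave the glass paperweight where it is.

Things in the scene. Friction and masses are not known exactly. Their poses are not given: they have to be found in the camera images.
- tray: Large tray: low, square, open-topped, white plastic, 100 x 100 mm, 40 mm high, walls and floor 3 mm (inside 94 x 94 mm), loose, 0.25 kg. Origin at the centre of its underside, x and y along its sides, z up; starts on the worktop (z = 0). Unlisted bystanders (pawn, block stack, flap organizer) are under 120 mm high: carry tubs with the underside over 130 mm. Each tub has finger room around it.
- middle_center (a point): Centre (half-way up) of the middle tub: square, open-topped, blue plastic, 64 x 64 mm, 68 mm high, walls and floor 3 mm (inside 58 x 58 mm), loose, 0.1 kg. x and y along its sides, z up; starts upright. Grasp it across two opposite outer sides within its top 28 mm: in the tray its rim stands 31 mm above the tray's rim. It fits the tray at any yaw when centred, 15 mm spare a side.
- small_center (a point): Centre (half-way up) of the small tub: square, tall, open-topped, yellow plastic, 36 x 36 mm, 92 mm high, walls and floor 3 mm, loose, 0.06 kg. x and y along its sides, z up; starts upright. Grasp it across two opposite outer sides within its top 24 mm: in the middle tub its rim stands 27 mm above the middle tub's rim. It fits the middle tub at any yaw when centred, 11 mm spare a side.
- paperweight: Bystander, to be left alone: a round green glass paperweight dome, 72 mm across, 36 mm high, 0.25 kg, standing on the worktop. Origin at the centre of its underside, z up.

How it is judged (in metres and radians):
On the way:
1. the middle tub stands in the tray while the small tub is still outside it (horizontal distance between middle_center and tray below 0.025 m and z of middle_center in the frame of tray below 0.045 m and angle between middle_center's own z axis and vertical below 0.175 rad and horizontal distance between small_center and middle_center above 0.05 m), for 0.2 s.
At the end, for the whole second after the job is handed in: The tray is flat on the worktop (within 6 degrees and 6 mm); the middle tub stands in it, down on its floor within 8 mm, centred within 25 mm and upright within 10 degrees; the small tub stands in the middle tub, down on its floor within 8 mm, centred within 20 mm and upright within 10 degrees (height (world z) of tray below 0.006 m and angle between tray's own z axis and vertical below 0.1 rad and horizontal distance between middle_center and tray below 0.025 m and z of middle_center in the frame of tray below 0.045 m and angle between each of middle_center, small_center's own z axis and vertical below 0.175 rad and horizontal distance between small_center and middle_center below 0.02 m and z of small_center in the frame of middle_center below 0.023 m); the robot touches nothing.
It fails at once if the glass paperweight is moved more than 25 mm (distance of paperweight from where it was at the start of the episode above 0.025 m).
It also fails if it takes over 64 s, if anything falls off the work surface, if the arm or the gripper's body presses on something with over 40 N, if the wrist force passes 120 N, or if a joint passes its speed limit or range.

### The arm

A 7-joint arm with a two-finger parallel gripper is mounted at the origin on the work surface. World frame = base frame: x ahead of the robot, y to its left, z up, the work surface at z = 0. Lengths are in m, angles in degrees, forces in N, time in s.
With the tool pointing down it reaches from about 0.425 to 1.025 m from the base axis. Payload 9.4 kg.
Tool frame: the origin (TCP) lies at the very end of the fingers, on their centre line; the grasp point (between the pads) lies 19 mm behind it (grip_point_offset is the distance from the TCP to the grasp point, in m); z points along the fingers, y is the line along which they close (so a half turn about z gives the same grasp; the last joint's range is limited). The gripper opens to 85 mm and grips with 20 to 120 N. Pads are 22 mm wide; open, the fingers measure 114 mm over their backs; the gripper's body (76 mm by 85 mm) begins 54 mm behind the grasp point. The pads swing forward as they close: fully open they stand 13 mm farther back than shut.
Start: joints at [-75.212, 34.337, -0.143, 91.639, 0.103, 54.024, -4.572], TCP at [0.238, 0.685, 0.231] pointing down, gripper open.
Joint ranges: [-147.43, 147.43], [-19.82, 112.94], [-74.19, 73.91], [6.32, 146.72], [-59.91, 239.91], [6.04, 106.73], [-150.56, 150.56]. Speed limits (degrees/s): [127.2, 127.2, 172.46, 172.46, 180, 180, 180].

### API

Orientations are given as a 3x3 rotation matrix whose columns are the frame's x, y, z axes.
In Python, from plant import state, capture, get_calibration, sign_off, recognise, outline_of, grip_point_offset gives the robot as it stands.
- The arm moves only by the tool arm_command, never from a script. Its argument "series" is a list of rows, each a list of 3 entries, a list of its own where there are three numbers: the shift along the tool's x, y, z scaled (see below), then the turn, a rotation vector about the tool's x, y, z scaled (see below), then the opening, from 0 (shut) to 1 (fully open). In form: [[[tx, ty, tz], [wx, wy, wz], hand], ...]. A call has 1 to 5 rows; each row is the pose to reach, as a shift and turn from the pose commanded when the call began, along the tool's axes at that moment; what a row does not reach only later rows make up. The controller multiplies each number of a shift by 1000 mm and each number of a turn by 45 degrees. A row lasts 1/12 s, in which the tool goes at most 41.7 mm and 7.16 degrees, less where a joint would pass 70% of its speed; a pose out of reach is approached as far as the arm can. A call with a number of a shift or a turn outside -1 to 1 is refused whole. A call with a gripper value outside its range is refused whole. The fingers move at their own pace and stop on an object; "squeeze" is the grip in N (left out, the last holds). Time passes only in rows, so rows that repeat a pose let the fingers close. It gives the time, the measured TCP pose, the force, the opening and the grip force at its end, in the units of the state.
- state(): the state, without advancing time (a new reading comes with each control period).
- capture(name): name is "scene" or "top" or "wrist"; returns (picture, depth): 480x640x3 uint8, red, green, blue; 480x640 float32, m along the optical axis (not along the pixel's ray), 0 where there is no reading.
- get_calibration(name): a dict with "camera_matrix" (3x3 intrinsics, pixels), "R" (3x3) and "t" (3): a world point X has camera coordinates R X + t. Camera axes: x right, y down, z forward; pixel columns grow to the right and rows downward; lengths in m; the calibration is good to about 2 mm. The wrist camera is an equidistant fisheye: a pixel r from the principal point sees the ray r / f radians off the axis. A picture is of the moment at which its call begins: read the wrist's pose just before it. get_calibration takes no time and is no camera call; for the wrist camera it gives the pose at the moment of the call.
- sign_off(): hands the job in; it is judged then, once.
Trained networks look in the newest picture that a camera, given by its name, has taken for a name from the list of things; names that differ only in an ending like _2 or _b are one class to them, and where a whole thing is asked for, a point or a joint stands for the part that bears it (a point fixed in the world has none). Each returns a list of dicts, best first, with "p" (0 to 1); they miss things now and then, are a little off and sometimes report something else, mostly with a low value. They report only what shows in the picture. A call takes as long as a camera call.
- recognise(camera, target): "location" ([column, row] as shares, 0 to 1, of the picture: columns of its width, rows of its height, amid what is visible of it).
- outline_of(camera, target): "region" (480x640 bool, what is visible of it) and "location" ([column, row] as shares, 0 to 1, of the picture: columns of its width, rows of its height, amid what is visible of it).
The state is a dict: "time_s": time; "joints": joint angles; "qvel": joint speeds; "joint_efforts": joint torques, N m; "tool_pos": TCP position; "tool_rot": TCP orientation; "contact_force": force on the tool from outside, world axes, zero at the start; "torque": the same for the moment, N m; "finger_gap": finger opening in m; "grip_force": force on a finger pad.
Only numpy, scipy, OpenCV 4.12 (cv2) and the standard library are available. Lean on these libraries where they do the work, as an engineer would, in place of code of your own. Each camera call takes 0.05 s, during which the arm holds its last target. There are 200 camera calls.

## Working session

There is one attempt and no reset: what is moved stays moved. The work goes in short steps, Python scripts to look and compute and a tool call to move; the robot and the scene stay as the last step left them, time stands still between calls to the robot, and variables do not carry over. Pictures are saved under pics/ and viewed, at most 10 in all, crops included, and the job is handed in when it is done.

Besides the shell and the picture viewer there is one more tool, called after ">>>" as name([rows], argument=value, ...), one row to a line, values as JSON. arm_command: Moves the arm, as the interface text tells. Its arguments: {"type":"object","properties":{"series":{"type":"array"},"squeeze":{"type":"number"}},"required":["series"]}

```bash
mkdir -p pics
cat > h.py <<'E'
import numpy as np, cv2
from plant import *
def cloud(cam, depth, mask):
    c=get_calibration(cam); K=np.array(c["camera_matrix"]); R=np.array(c["R"]); t=np.array(c["t"])
    v,u=np.nonzero(mask&(depth>0)); z=depth[v,u]
    x=(u-K[0,2])/K[0,0]; y=(v-K[1,2])/K[1,1]
    return (np.c_[x*z,y*z,z]-t)@R
E
python3 - <<'E'
from h import *
s=state(); print(s["time_s"],np.round(s["tool_pos"],3),np.round(s["tool_rot"],2).tolist(),s["finger_gap"],grip_point_offset)
ims=[]
for cam in ("top","scene"):
    im,d=capture(cam); ims.append(im)
    for n in ("tray","middle_center","small_center","paperweight"):
        for r in outline_of(cam,n)[:2]:
            P=cloud(cam,d,r["region"])
            if len(P)<20: print(cam,n,"few");continue
            zt=np.percentile(P[:,2],97); Q=P[P[:,2]>zt-0.008]
            b=cv2.minAreaRect(Q[:,:2].astype(np.float32)*1000)
            print(cam,n,round(r["p"],2),np.round(np.array(r["location"])*[640,480]),"zt",round(zt,3),"rect",np.round(b[0],1),np.round(b[1],1),round(b[2],1),len(P))
cv2.imwrite("pics/a.png",cv2.resize(cv2.cvtColor(np.vstack(ims),cv2.COLOR_RGB2BGR),(400,600)) if 0 else cv2.cvtColor(ims[0],cv2.COLOR_RGB2BGR))
cv2.imwrite("pics/b.png",cv2.cvtColor(ims[1],cv2.COLOR_RGB2BGR))
E
```

```text
0.0 [0.238 0.684 0.23 ] [[-0.94, 0.33, -0.0], [0.33, 0.94, -0.0], [-0.0, -0.0, -1.0]] 0.08525899335783307 0.0187
top tray 0.97 [290. 211.] zt 0.041 rect [541.1 100.1] [100.5 100.1] 15.0 2184
top middle_center 0.76 [476. 182.] zt 0.069 rect [ 610.9 -302.1] [64.2 65.8] 29.6 1155
top small_center 0.62 [219. 276.] zt 0.094 rect [400.7 241.3] [36.4 35.7] 20.0 441
top small_center 0.48 [189. 199.] zt 0.038 rect [567.  329.4] [51.7 52.6] 26.2 795
top paperweight 0.96 [190. 201.] zt 0.038 rect [567.  329.4] [51.7 52.6] 26.2 780
scene tray 0.87 [347. 290.] zt 0.04 rect [541.   97.8] [103.4 100. ] 15.1 4026
scene small_center 0.82 [466. 271.] zt 0.093 rect [401.3 239.7] [39.9 36.1] 21.7 1386
scene paperweight 0.75 [468. 384.] zt 0.036 rect [567.8 327. ] [53.4 54.5] 20.8 1871
```

View pics/a.png

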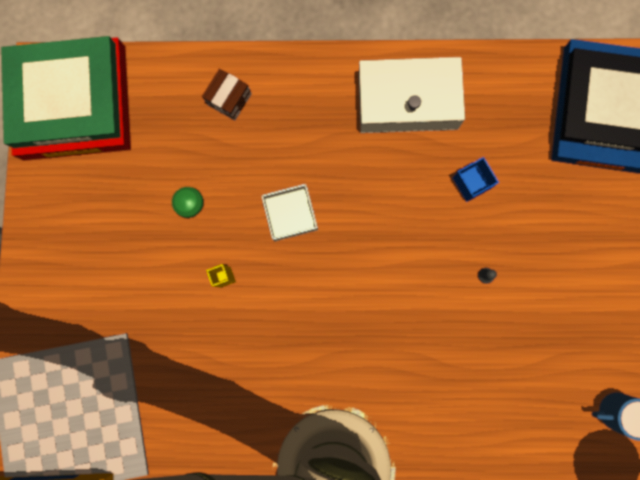

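View pics/b.png

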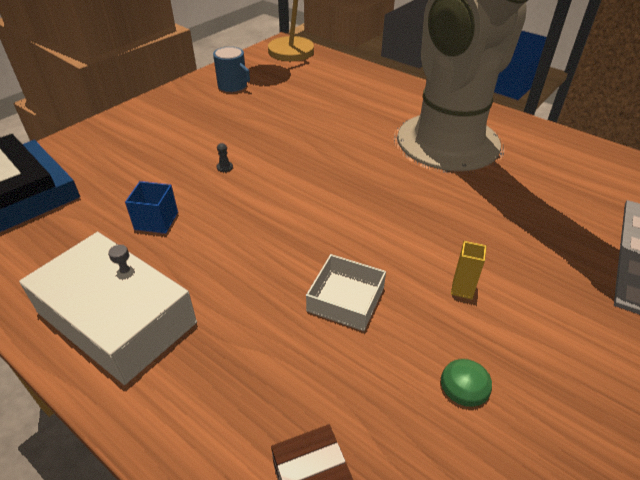

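The top view shows the tray at (290,211), the blue tub at (475,179), the yellow tub at (219,275) and the paperweight at (187,202). The scene view agrees, with the tray at (347,290), yellow at (466,271) and blue at (152,207). Both views match what the networks reported. I'm starting toward the blue tub.

>>> arm_command([
  [[-0.132,-0.157,0],[0,0,0],1],
  [[-0.132,-0.157,0],[0,0,0],1],
  [[-0.132,-0.157,0],[0,0,0],1],
  [[-0.132,-0.157,0],[0,0,0],1],
  [[-0.132,-0.157,0],[0,0,0],1],
], squeeze=35)

```text
time_s: 0.92
tool_pos: [0.312, 0.4907, 0.2314]
tool_rot: [[-0.944, 0.329, 0.0], [0.329, 0.944, -0.0], [-0.0, -0.0, -1.0]]
contact_force: [0.9, -0.2, 0.6]
finger_gap: 0.0854
grip_force: 0.0
```

>>> arm_command([
  [[-0.132,-0.157,0],[0,0,0],1],
  [[-0.132,-0.157,0],[0,0,0],1],
  [[-0.132,-0.157,0],[0,0,0],1],
  [[-0.132,-0.157,0],[0,0,0],1],
  [[-0.132,-0.157,0],[0,0,0],1],
])

```text
time_s: 1.33
tool_pos: [0.3849, 0.2991, 0.2316]
tool_rot: [[-0.944, 0.329, 0.001], [0.329, 0.944, 0.0], [-0.0, 0.0, -1.0]]
contact_force: [1.3, 0.1, -0.8]
finger_gap: 0.086
grip_force: 0.0
```

>>> arm_command([
  [[-0.132,-0.157,0],[0,0,0],1],
  [[-0.132,-0.157,0],[0,0,0],1],
  [[-0.132,-0.157,0],[0,0,0],1],
  [[-0.132,-0.157,0],[0,0,0],1],
  [[-0.132,-0.157,0],[0,0,0],1],
])

```text
time_s: 1.75
tool_pos: [0.4581, 0.1074, 0.2317]
tool_rot: [[-0.944, 0.329, 0.001], [0.329, 0.944, 0.0], [-0.001, 0.0, -1.0]]
contact_force: [-0.4, -0.4, 0.6]
finger_gap: 0.085
grip_force: 0.0
```

>>> arm_command([
  [[-0.132,-0.157,0],[0,0,0],1],
  [[-0.132,-0.157,0],[0,0,0],1],
  [[-0.132,-0.157,0],[0,0,0],1],
  [[-0.132,-0.157,0],[0,0,0],1],
  [[-0.132,-0.157,0],[0,0,0],1],
])

```text
time_s: 2.17
tool_pos: [0.5312, -0.0845, 0.2317]
tool_rot: [[-0.944, 0.329, 0.001], [0.329, 0.944, -0.0], [-0.001, 0.0, -1.0]]
contact_force: [1.3, 0.7, 0.1]
finger_gap: 0.0854
grip_force: 0.0
```

>>> arm_command([
  [[-0.132,-0.157,0],[0,0,0.7],1],
  [[-0.132,-0.157,0],[0,0,0.7],1],
  [[-0.132,-0.157,0],[0,0,0.7],1],
  [[-0.132,-0.157,0],[0,0,0.7],1],
  [[-0.132,-0.157,0],[0,0,0.7],1],
])

```text
time_s: 2.58
tool_pos: [0.6042, -0.2761, 0.2316]
tool_rot: [[-0.628, 0.778, 0.001], [0.778, 0.628, -0.001], [-0.001, 0.0, -1.0]]
contact_force: [-0.0, 0.5, -0.2]
finger_gap: 0.0856
grip_force: 0.0
```

```bash
cat > g.py <<'E'
import sys; from h import *
from scipy.spatial.transform import Rotation as Ro
x,y,z,yaw=map(float,sys.argv[1:]); s=state(); R=np.array(s["tool_rot"]).reshape(3,3); a=np.radians(yaw)
T=np.c_[[np.sin(a),-np.cos(a),0],[np.cos(a),np.sin(a),0],[0,0,-1]]
print("shift",np.round(R.T@(np.array([x,y,z])-s["tool_pos"]),4),"turn",np.round(Ro.from_matrix(R.T@T).as_rotvec(degrees=True)/45,3),"t",s["time_s"],"gap",s["finger_gap"])
E
python3 g.py 0.611 -0.302 0.04 29.6
```

```text
Traceback (most recent call last):
  File "g.py", line 5, in <module>
    print("shift",np.round(R.T@(np.array([x,y,z])-s["tool_pos"]),4),"turn",np.round(Ro.from_matrix(R.T@T).as_rotvec(degrees=True)/45,3),"t",s["time_s"],"gap",s["finger_gap"])
                                                                                    ~~~~~~~~~~~~~~^^^^^^^
  File "scipy/spatial/transform/_rotation.pyx", line 1143, in scipy.spatial.transform._rotation.Rotation.from_matrix
ValueError: Non-positive determinant (left-handed or null coordinate frame) in rotation matrix 0: [[-9.86872339e-01 -1.61500081e-01  8.42767903e-04]
 [-1.61500233e-01  9.86872667e-01 -1.15549815e-04]
 [ 8.13043304e-04  2.50140129e-04  9.99999638e-01]].
```

```bash
sed -i 's/\[np.sin(a),-np.cos(a),0\]/[-np.sin(a),np.cos(a),0]/' g.py; python3 g.py 0.611 -0.302 0.04 29.6
```

```text
shift [-0.0243 -0.011   0.1916] turn [0.    0.001 0.207] t 2.5833 gap 0.08563803715864136
```

Align first, then descend partway and check.

>>> arm_command([
  [[-0.024,-0.011,0],[0,0,0.207],1],
  [[-0.024,-0.011,0.02],[0,0,0.207],1],
  [[-0.024,-0.011,0.06],[0,0,0.207],1],
  [[-0.024,-0.011,0.09],[0,0,0.207],1],
  [[-0.024,-0.011,0.1],[0,0,0.207],1],
])

```text
time_s: 3.0
tool_pos: [0.6084, -0.2978, 0.127]
tool_rot: [[-0.5, 0.866, -0.005], [0.866, 0.5, 0.002], [0.005, -0.003, -1.0]]
contact_force: [0.4, 0.9, 0.6]
finger_gap: 0.0853
grip_force: 0.0
```

```bash
python3 g.py 0.611 -0.302 0.04 29.6
python3 - <<'E'
from h import *
im,d=capture("wrist"); cv2.imwrite("pics/c.png",cv2.cvtColor(im,cv2.COLOR_RGB2BGR))
E
```

```text
shift [-0.0053  0.0004  0.087 ] turn [-0.004 -0.006  0.009] t 3.0 gap 0.08528922161972703
```

View pics/c.png

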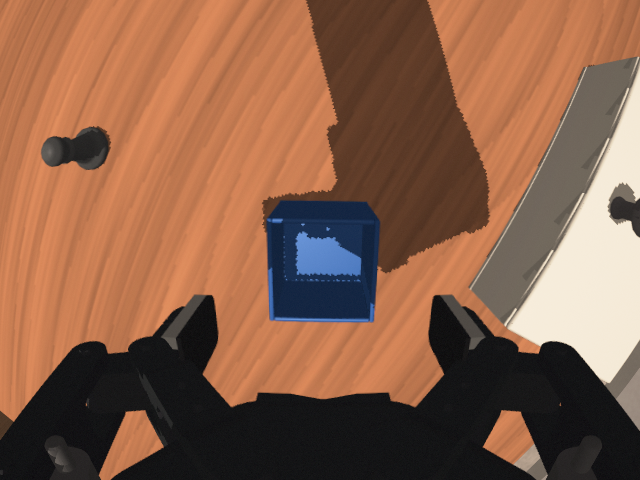

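The wrist view shows the blue tub between columns 268 and 378, centred between the fingers (215 and 433). Yaw is aligned and the fingers are clear of the flap organizer, so I'll descend and grasp.

>>> arm_command([
  [[-0.003,0,0.03],[0,0,0],1],
  [[-0.003,0,0.06],[0,0,0],1],
  [[-0.003,0,0.085],[0,0,0],1],
  [[-0.003,0,0.085],[0,0,0],1],
  [[-0.003,0,0.085],[0,0,0],1],
])

```text
time_s: 3.47
tool_pos: [0.6121, -0.3018, 0.047]
tool_rot: [[-0.5, 0.866, -0.001], [0.866, 0.5, 0.0], [0.0, -0.0, -1.0]]
contact_force: [0.4, -0.2, 0.3]
finger_gap: 0.0857
grip_force: 0.0
```

```bash
python3 g.py 0.611 -0.302 0.04 29.6
```

```text
shift [ 0.0004 -0.001   0.007 ] turn [-0.    -0.001  0.009] t 3.4667 gap 0.08572566635197855
```

>>> arm_command([
  [[0,0,0.005],[0,0,0],1],
  [[0,0,0.005],[0,0,0],0.4],
  [[0,0,0.005],[0,0,0],0.4],
  [[0,0,0.005],[0,0,0],0.4],
  [[0,0,0.005],[0,0,0],0.4],
])

```text
time_s: 3.88
tool_pos: [0.6127, -0.302, 0.0432]
tool_rot: [[-0.5, 0.866, 0.002], [0.866, 0.5, -0.001], [-0.002, 0.002, -1.0]]
contact_force: [-1.0, 0.6, 7.3]
finger_gap: 0.0633
grip_force: 39.4
```

>>> arm_command([
  [[0,0,0],[0,0,0],0.4],
  [[0,0,0],[0,0,0],0.4],
  [[0,0,0],[0,0,0],0.4],
  [[0,0,-0.01],[0,0,0],0.4],
  [[0,0,-0.02],[0,0,0],0.4],
])

```text
time_s: 4.3
tool_pos: [0.6117, -0.3015, 0.0622]
tool_rot: [[-0.5, 0.866, -0.0], [0.866, 0.5, 0.0], [0.0, -0.0, -1.0]]
contact_force: [-0.5, 0.6, -0.9]
finger_gap: 0.0637
grip_force: 38.9
```

>>> arm_command([
  [[0,0,-0.035],[0,0,0],0.4],
  [[0,0,-0.07],[0,0,0],0.4],
  [[0,0,-0.105],[0,0,0],0.4],
  [[0,0,-0.135],[0,0,0],0.4],
  [[0,0,-0.135],[0,0,0],0.4],
])

```text
time_s: 4.72
tool_pos: [0.6144, -0.3036, 0.2043]
tool_rot: [[-0.499, 0.866, 0.01], [0.866, 0.5, -0.004], [-0.008, 0.006, -1.0]]
contact_force: [1.3, -0.0, -0.2]
finger_gap: 0.0634
grip_force: 39.4
```

```bash
python3 g.py 0.541 0.0995 0.19 29.6
python3 - <<'E'
from h import *
im,d=capture("wrist"); cv2.imwrite("pics/d.png",cv2.cvtColor(im,cv2.COLOR_RGB2BGR))
E
```

```text
shift [0.3859 0.1377 0.0119] turn [0.008 0.011 0.008] t 4.7167 gap 0.06344937474025562
```

View pics/d.png

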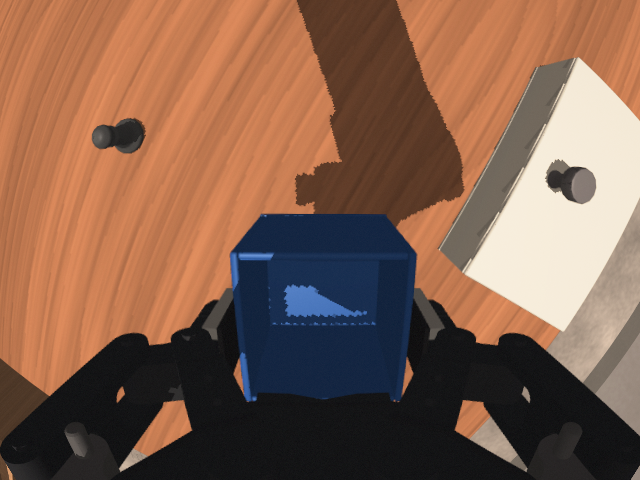

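The blue tub is held square and centred between the pads (columns 235–415). Next I'll carry it over the tray.

>>> arm_command([
  [[0.03,0.011,0],[0,0,0],0.4],
  [[0.07,0.025,0],[0,0,0],0.4],
  [[0.11,0.039,0],[0,0,0],0.4],
  [[0.15,0.053,0],[0,0,0],0.4],
  [[0.19,0.068,0],[0,0,0],0.4],
])

```text
time_s: 5.18
tool_pos: [0.5748, -0.1046, 0.1959]
tool_rot: [[-0.5, 0.866, -0.001], [0.866, 0.5, 0.0], [0.001, -0.001, -1.0]]
contact_force: [1.4, 0.8, 0.0]
finger_gap: 0.0634
grip_force: 39.4
```

>>> arm_command([
  [[0.039,0.014,0],[0,0,0],0.4],
  [[0.078,0.028,0],[0,0,0],0.4],
  [[0.117,0.043,0],[0,0,0],0.4],
  [[0.155,0.057,0],[0,0,0],0.4],
  [[0.193,0.07,0],[0,0,0],0.4],
])

```text
time_s: 5.6
tool_pos: [0.5392, 0.0978, 0.196]
tool_rot: [[-0.5, 0.866, -0.001], [0.866, 0.5, -0.0], [0.0, -0.001, -1.0]]
contact_force: [1.8, 0.1, -1.1]
finger_gap: 0.0634
grip_force: 39.4
```

>>> arm_command([
  [[0,0,0],[0,0,0],0.4],
  [[0,0,0],[0,0,0],0.4],
  [[0,0,0.02],[0,0,0],0.4],
  [[0,0,0.04],[0,0,0],0.4],
  [[0,0,0.04],[0,0,0],0.4],
])

```text
time_s: 6.02
tool_pos: [0.5386, 0.0943, 0.1536]
tool_rot: [[-0.499, 0.867, -0.005], [0.867, 0.499, -0.002], [0.001, -0.005, -1.0]]
contact_force: [-1.2, -1.0, -1.9]
finger_gap: 0.0631
grip_force: 39.2
```

```bash
python3 g.py 0.541 0.0995 0.045 29.6;python3 - <<'E'
from h import *
im,d=capture("wrist"); cv2.imwrite("pics/e.png",cv2.cvtColor(im,cv2.COLOR_RGB2BGR))
E
```

```text
shift [0.0032 0.0051 0.1085] turn [-0.006 -0.001  0.007] t 6.0167 gap 0.06314458064063541
```

View pics/e.png

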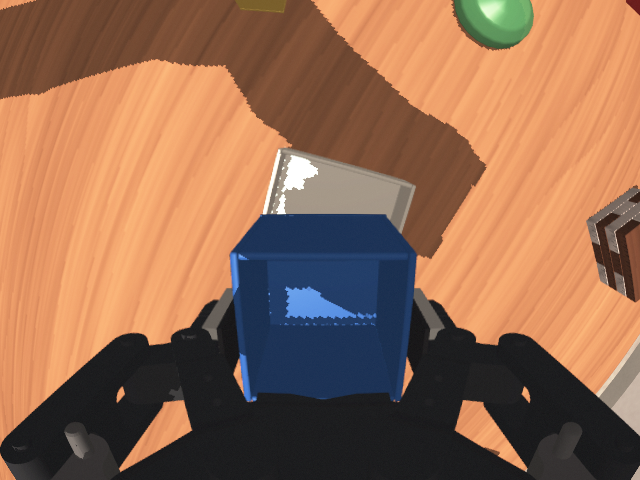

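The blue tub is over the tray, whose far corner shows near (280,150)–(413,185). I'll correct the offset, turn to the tray's yaw and lower partway.

>>> arm_command([
  [[0.003,0.003,0],[0,0,0.15],0.4],
  [[0.003,0.003,0.01],[0,0,0.3],0.4],
  [[0.003,0.003,0.03],[0,0,0.33],0.4],
  [[0.003,0.003,0.05],[0,0,0.33],0.4],
  [[0.003,0.003,0.05],[0,0,0.33],0.4],
])

```text
time_s: 6.48
tool_pos: [0.5405, 0.0991, 0.1047]
tool_rot: [[-0.261, 0.965, -0.003], [0.965, 0.261, -0.001], [-0.0, -0.003, -1.0]]
contact_force: [-0.6, 1.0, -1.0]
finger_gap: 0.0633
grip_force: 39.2
```

>>> arm_command([
  [[0,0,0],[0,0,0],0.4],
  [[0,0,0],[0,0,0],0.4],
])

```text
time_s: 6.65
tool_pos: [0.5421, 0.0993, 0.1075]
tool_rot: [[-0.261, 0.965, 0.001], [0.965, 0.261, 0.0], [-0.0, 0.001, -1.0]]
contact_force: [0.7, -0.6, -0.6]
finger_gap: 0.0631
grip_force: 39.2
```

```bash
python3 g.py 0.541 0.0995 0.046 15
```

```text
shift [ 0.0005 -0.0011  0.0615] turn [0.001 0.    0.002] t 6.65 gap 0.06314045388538946
```

>>> arm_command([
  [[0,0,0.015],[0,0,0],0.4],
  [[0,0,0.03],[0,0,0],0.4],
  [[0,0,0.045],[0,0,0],0.4],
  [[0,0,0.054],[0,0,0],0.4],
  [[0,0,0.056],[0,0,0],0.4],
])

```text
time_s: 7.07
tool_pos: [0.5416, 0.0998, 0.0501]
tool_rot: [[-0.261, 0.965, -0.0], [0.965, 0.261, 0.0], [0.0, -0.0, -1.0]]
contact_force: [-0.5, 0.6, -1.5]
finger_gap: 0.063
grip_force: 39.4
```

>>> arm_command([
  [[0,0,0.002],[0,0,0],0.4],
  [[0,0,0.004],[0,0,0],0.4],
  [[0,0,0.005],[0,0,0],0.4],
  [[0,0,0.005],[0,0,0],0.4],
])

```text
time_s: 7.4
tool_pos: [0.5419, 0.1, 0.0461]
tool_rot: [[-0.261, 0.965, 0.001], [0.965, 0.261, 0.0], [0.0, 0.001, -1.0]]
contact_force: [0.2, 0.1, 2.2]
finger_gap: 0.0636
grip_force: 39.6
```

Contact is felt (2 N). Release and rise straight up.

>>> arm_command([
  [[0,0,0],[0,0,0],1],
  [[0,0,0],[0,0,0],1],
  [[0,0,0],[0,0,0],1],
  [[0,0,0],[0,0,0],1],
  [[0,0,-0.01],[0,0,0],1],
])

```text
time_s: 7.82
tool_pos: [0.5407, 0.0998, 0.0544]
tool_rot: [[-0.261, 0.965, -0.002], [0.965, 0.261, -0.001], [-0.0, -0.002, -1.0]]
contact_force: [0.0, 0.7, 0.2]
finger_gap: 0.0851
grip_force: 0.0
```

>>> arm_command([
  [[0,0,-0.03],[0,0,0],1],
  [[0,0,-0.07],[0,0,0],1],
  [[0,0,-0.11],[0,0,0],1],
  [[0,0,-0.15],[0,0,0],1],
  [[0,0,-0.16],[0,0,0],1],
])

```text
time_s: 8.23
tool_pos: [0.5435, 0.0997, 0.2214]
tool_rot: [[-0.261, 0.965, 0.007], [0.965, 0.26, 0.002], [0.0, 0.007, -1.0]]
contact_force: [0.9, -0.1, 0.0]
finger_gap: 0.0856
grip_force: 0.0
```

```bash
python3 g.py 0.401 0.241 0.20 20; python3 g.py 0.401 0.241 0.20 110
```

```text
shift [ 0.1736 -0.1009  0.0207] turn [ 0.009  0.    -0.109] t 8.2333 gap 0.0856442543879615
shift [ 0.1736 -0.1009  0.0207] turn [ 0.007  0.008 -2.109] t 8.2333 gap 0.0856442543879615
```

>>> arm_command([
  [[0.035,-0.02,0],[0,0,-0.109],1],
  [[0.07,-0.04,0],[0,0,-0.109],1],
  [[0.105,-0.06,0.01],[0,0,-0.109],1],
  [[0.14,-0.08,0.015],[0,0,-0.109],1],
  [[0.173,-0.1,0.015],[0,0,-0.109],1],
])

```text
time_s: 8.65
tool_pos: [0.3977, 0.2417, 0.2]
tool_rot: [[-0.343, 0.939, -0.001], [0.939, 0.343, -0.0], [0.0, -0.001, -1.0]]
contact_force: [-0.0, 0.9, -0.9]
finger_gap: 0.0854
grip_force: 0.0
```

>>> arm_command([
  [[0,0,0.01],[0,0,0],1],
  [[0,0,0.02],[0,0,0],1],
  [[0,0,0.03],[0,0,0],1],
  [[0,0,0.03],[0,0,0],1],
])

```text
time_s: 8.98
tool_pos: [0.3987, 0.2408, 0.1694]
tool_rot: [[-0.344, 0.939, -0.002], [0.939, 0.344, -0.001], [-0.001, -0.002, -1.0]]
contact_force: [0.2, -0.4, 0.3]
finger_gap: 0.0852
grip_force: 0.0
```

```bash
python3 - <<'E'
from h import *
im,d=capture("wrist"); cv2.imwrite("pics/f.png",cv2.cvtColor(im,cv2.COLOR_RGB2BGR))
im,d=capture("top")
for n in ("tray","middle_center","small_center"):
    for r in outline_of("top",n)[:1]:
        P=cloud("top",d,r["region"]); zt=np.percentile(P[:,2],95); Q=P[P[:,2]>zt-0.008]
        b=cv2.minAreaRect(Q[:,:2].astype(np.float32)*1000); print(n,round(r["p"],2),zt,np.round(b[0],1),np.round(b[1],1),b[2])
E
python3 g.py 0.401 0.241 0.072 20
```

```text
tray 0.83 0.04203440768114165 [541.5 100.1] [101.3 100. ] 14.844266891479492
middle_center 0.77 0.07171537710980115 [542.4 100.1] [65.6 64.2] 15.1061429977417
small_center 0.55 0.09255286138298553 [395.4 237.9] [49.  33.3] 17.32717514038086
shift [-0.0001  0.0009  0.0989] turn [ 0.001 -0.     0.   ] t 9.2333 gap 0.08523323617773218
```

View pics/f.png

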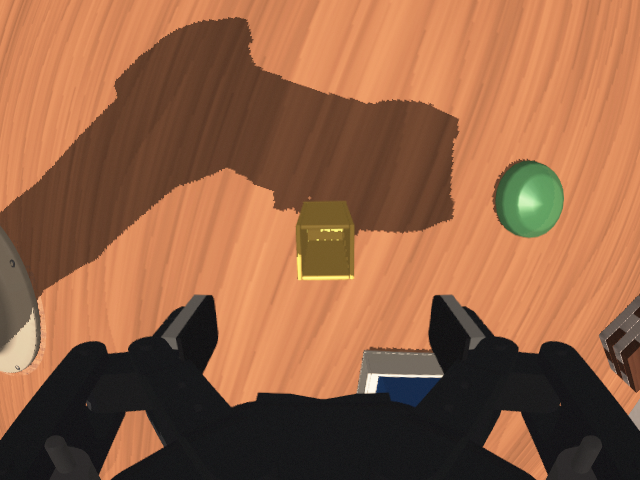

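The blue tub is nested: centre (542,100), rim at 72 mm. Yellow sits centred and square between the fingers, at column 325. I'll descend and grasp it.

>>> arm_command([
  [[0,0,0.03],[0,0,0],1],
  [[0,0,0.065],[0,0,0],1],
  [[0,0,0.09],[0,0,0],1],
  [[0,0,0.098],[0,0,0],1],
  [[0,0,0.098],[0,0,0],1],
])

```text
time_s: 9.65
tool_pos: [0.3994, 0.2401, 0.0712]
tool_rot: [[-0.342, 0.94, -0.002], [0.94, 0.342, -0.002], [-0.001, -0.003, -1.0]]
contact_force: [0.1, -0.1, 0.2]
finger_gap: 0.0856
grip_force: 0.0
```

>>> arm_command([
  [[0,0,0],[0,0,0],0.15],
  [[0,0,0],[0,0,0],0.15],
  [[0,0,0],[0,0,0],0.15],
  [[0,0,0],[0,0,0],0.15],
  [[0,0,0],[0,0,0],0.15],
], squeeze=30)

```text
time_s: 10.07
tool_pos: [0.4001, 0.2414, 0.0735]
tool_rot: [[-0.343, 0.939, 0.001], [0.939, 0.343, 0.001], [0.001, 0.002, -1.0]]
contact_force: [-1.7, -0.6, 8.9]
finger_gap: 0.0354
grip_force: 30.0
```

>>> arm_command([
  [[0,0,0],[0,0,0],0.15],
  [[0,0,0],[0,0,0],0.15],
  [[0,0,0],[0,0,0],0.15],
])

```text
time_s: 10.32
tool_pos: [0.4, 0.2413, 0.0735]
tool_rot: [[-0.343, 0.939, 0.001], [0.939, 0.343, 0.001], [0.001, 0.002, -1.0]]
contact_force: [-1.4, -0.3, 10.4]
finger_gap: 0.0352
grip_force: 30.0
```

>>> arm_command([
  [[0,0,-0.01],[0,0,0],0.15],
  [[0,0,-0.04],[0,0,0],0.15],
  [[0,0,-0.075],[0,0,0],0.15],
  [[0,0,-0.11],[0,0,0],0.15],
  [[0,0,-0.14],[0,0,0],0.15],
])

```text
time_s: 10.73
tool_pos: [0.3996, 0.2405, 0.2148]
tool_rot: [[-0.343, 0.939, 0.001], [0.939, 0.343, 0.001], [0.0, 0.001, -1.0]]
contact_force: [-0.5, 0.1, -1.2]
finger_gap: 0.0354
grip_force: 30.7
```

>>> arm_command([
  [[0,0,-0.01],[0,0,0],0.15],
  [[0,0,-0.01],[0,0,0],0.15],
  [[0,0,-0.01],[0,0,0],0.15],
])

```text
time_s: 10.98
tool_pos: [0.3995, 0.2412, 0.2228]
tool_rot: [[-0.344, 0.939, 0.001], [0.939, 0.344, 0.002], [0.001, 0.002, -1.0]]
contact_force: [-0.4, -0.6, -2.1]
finger_gap: 0.0355
grip_force: 30.8
```

```bash
python3 g.py 0.542 0.100 0.22 15;python3 - <<'E'
from h import *
im,d=capture("wrist"); cv2.imwrite("pics/g.png",cv2.cvtColor(im,cv2.COLOR_RGB2BGR))
E
```

```text
shift [-0.1816  0.0853  0.0028] turn [ 0.002 -0.002  0.114] t 10.9833 gap 0.03546207598274809
```

View pics/g.png

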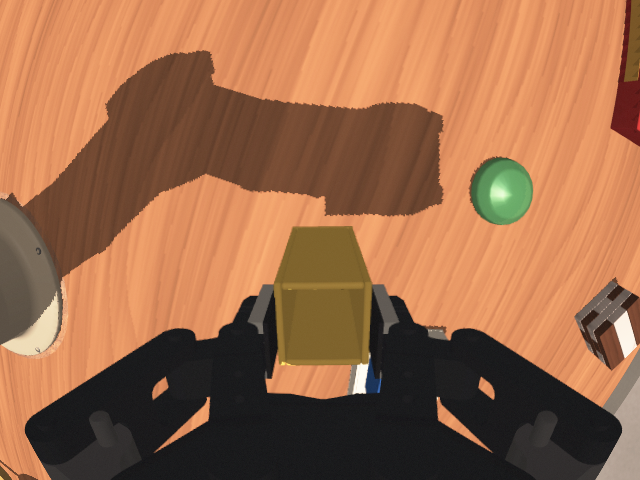

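Yellow is held upright and centred, columns 275–372. Carry it over the nest.

>>> arm_command([
  [[-0.034,0.016,0],[0,0,0.114],0.15],
  [[-0.07,0.033,0],[0,0,0.114],0.15],
  [[-0.107,0.05,0],[0,0,0.114],0.15],
  [[-0.144,0.068,0],[0,0,0.114],0.15],
  [[-0.181,0.085,0],[0,0,0.114],0.15],
])

```text
time_s: 11.45
tool_pos: [0.5421, 0.0983, 0.2205]
tool_rot: [[-0.258, 0.966, -0.003], [0.966, 0.258, -0.001], [-0.0, -0.003, -1.0]]
contact_force: [0.2, 0.1, -0.0]
finger_gap: 0.035
grip_force: 30.7
```

>>> arm_command([
  [[0,0,0],[0,0,0],0.15],
  [[0,0,0.01],[0,0,0],0.15],
  [[0,0,0.03],[0,0,0],0.15],
  [[0,0,0.05],[0,0,0],0.15],
  [[0,0,0.05],[0,0,0],0.15],
])

```text
time_s: 11.87
tool_pos: [0.5381, 0.1008, 0.1677]
tool_rot: [[-0.259, 0.966, -0.008], [0.966, 0.259, -0.002], [0.0, -0.008, -1.0]]
contact_force: [-1.1, -0.0, 0.0]
finger_gap: 0.0352
grip_force: 30.7
```

>>> arm_command([
  [[0,0,0],[0,0,0],0.15],
  [[0,0,0],[0,0,0],0.15],
])

```text
time_s: 12.03
tool_pos: [0.5411, 0.1005, 0.1721]
tool_rot: [[-0.258, 0.966, -0.001], [0.966, 0.258, -0.0], [-0.0, -0.001, -1.0]]
contact_force: [0.9, -0.4, -0.8]
finger_gap: 0.0353
grip_force: 30.7
```

```bash
python3 g.py 0.542 0.100 0.0795 15;python3 - <<'E'
from h import *
im,d=capture("wrist"); cv2.imwrite("pics/i.png",cv2.cvtColor(im,cv2.COLOR_RGB2BGR))
E
```

```text
shift [-0.0007  0.0008  0.0926] turn [-0.001  0.    -0.001] t 12.0333 gap 0.035290355316137965
```

View pics/i.png

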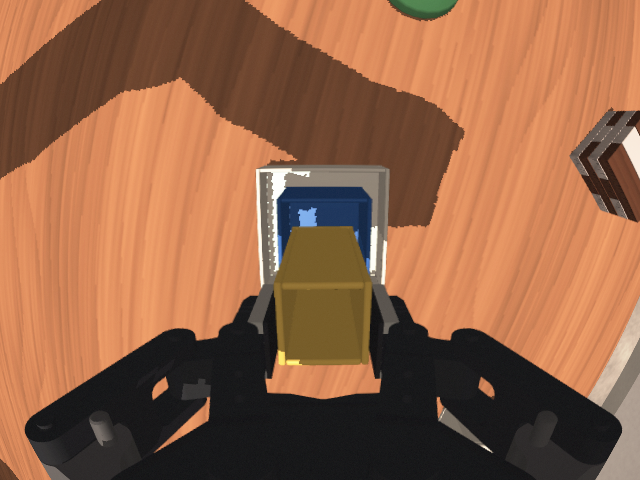

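Yellow is aligned with blue and the tray, all centred on column 323. Lower it gently.

>>> arm_command([
  [[0,0,0.015],[0,0,0],0.15],
  [[0,0,0.035],[0,0,0],0.15],
  [[0,0,0.055],[0,0,0],0.15],
  [[0,0,0.075],[0,0,0],0.15],
  [[0,0,0.085],[0,0,0],0.15],
])

```text
time_s: 12.5
tool_pos: [0.5414, 0.1004, 0.0864]
tool_rot: [[-0.258, 0.966, -0.0], [0.966, 0.258, 0.0], [0.0, -0.0, -1.0]]
contact_force: [-0.9, 0.4, -0.5]
finger_gap: 0.0351
grip_force: 30.7
```

>>> arm_command([
  [[0,0,0.001],[0,0,0],0.15],
  [[0,0,0.003],[0,0,0],0.15],
  [[0,0,0.005],[0,0,0],0.15],
  [[0,0,0.007],[0,0,0],0.15],
  [[0,0,0.007],[0,0,0],0.15],
])

```text
time_s: 12.92
tool_pos: [0.542, 0.1001, 0.0808]
tool_rot: [[-0.258, 0.966, 0.001], [0.966, 0.258, 0.0], [0.0, 0.001, -1.0]]
contact_force: [-0.4, 0.8, -1.4]
finger_gap: 0.0355
grip_force: 30.7
```

>>> arm_command([
  [[0,0,0.001],[0,0,0],0.15],
  [[0,0,0.002],[0,0,0],0.15],
  [[0,0,0.003],[0,0,0],0.15],
  [[0,0,0.003],[0,0,0],0.15],
  [[0,0,0.003],[0,0,0],0.15],
])

```text
time_s: 13.33
tool_pos: [0.5421, 0.1, 0.0794]
tool_rot: [[-0.257, 0.966, 0.002], [0.966, 0.257, 0.001], [0.001, 0.002, -1.0]]
contact_force: [-3.9, 1.2, 24.7]
finger_gap: 0.0356
grip_force: 33.8
```

Seated on the floor. Release and rise.

>>> arm_command([
  [[0,0,-0.002],[0,0,0],0.15],
  [[0,0,-0.002],[0,0,0],0.7],
  [[0,0,-0.002],[0,0,0],0.7],
  [[0,0,-0.002],[0,0,0],0.7],
  [[0,0,-0.002],[0,0,0],0.7],
])

```text
time_s: 13.75
tool_pos: [0.5416, 0.0999, 0.0791]
tool_rot: [[-0.258, 0.966, -0.0], [0.966, 0.258, -0.0], [-0.0, -0.0, -1.0]]
contact_force: [0.7, -0.5, -0.3]
finger_gap: 0.0599
grip_force: 0.0
```

>>> arm_command([
  [[0,0,-0.01],[0,0,0],0.8],
  [[0,0,-0.04],[0,0,0],0.8],
  [[0,0,-0.08],[0,0,0],0.8],
  [[0,0,-0.12],[0,0,0],0.8],
  [[0,0,-0.14],[0,0,0],0.8],
])

```text
time_s: 14.17
tool_pos: [0.5428, 0.0994, 0.2238]
tool_rot: [[-0.257, 0.967, 0.004], [0.967, 0.257, 0.001], [-0.0, 0.004, -1.0]]
contact_force: [1.1, -1.0, 0.2]
finger_gap: 0.0685
grip_force: 0.0
```

>>> arm_command([
  [[-0.04,0,0],[0,0,0],0.8],
  [[-0.08,0,0],[0,0,0],0.8],
  [[-0.12,0,0],[0,0,0],0.8],
  [[-0.15,0,0],[0,0,0],0.8],
  [[-0.15,0,0],[0,0,0],0.8],
])

```text
time_s: 14.58
tool_pos: [0.5812, -0.0524, 0.2207]
tool_rot: [[-0.25, 0.968, 0.002], [0.968, 0.25, -0.004], [-0.004, 0.002, -1.0]]
contact_force: [-1.1, 0.5, 0.6]
finger_gap: 0.0682
grip_force: 0.0
```

Run:
```python
from h import *
im,d=capture("scene"); cv2.imwrite("pics/j.png",cv2.cvtColor(im,cv2.COLOR_RGB2BGR))
im,d=capture("top")
for n in ("tray","middle_center","small_center"):
    for r in outline_of("top",n)[:1]:
        P=cloud("top",d,r["region"]); zt=np.percentile(P[:,2],95); Q=P[P[:,2]>zt-0.008]
        b=cv2.minAreaRect(Q[:,:2].astype(np.float32)*1000); print(n,round(r["p"],2),zt,np.round(b[0],1),np.round(b[1],1),b[2])
```

```text
tray 0.78 0.06897810996805562 [496.6  84.9] [169.2  48.4] 27.55506706237793
```

View pics/j.png

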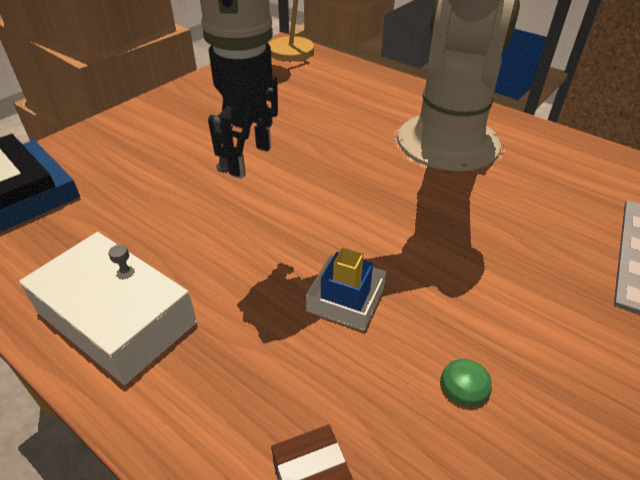

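The scene view shows yellow (348,267) standing upright inside blue (347,285), which is inside the flat tray. The paperweight is untouched at (466,383), and the arm is clear of everything. I'm handing it in.

```bash
python3 -c "
from plant import *
print(sign_off())"
```

```text
the job is handed in; nothing more can be done
None
```

I nested the three tubs and handed the job in at about 15 s: blue upright in the flat tray, yellow upright in blue, paperweight untouched, arm clear. The final nesting was confirmed by the scene picture and the contact force when yellow seated, because the last top-view measurement was blocked; the verdict wasn't shown.

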